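# Roll a thread spool up the loader ramp into its seat

## Robot

A 6-joint arm with a two-finger parallel gripper is mounted at the origin on a cart in front of the work surface, level with it; the furniture and walls round the work are solid. World frame = base frame: x ahead of the robot, y to its left, z up, the work surface at z = 0. Lengths are in m, angles in rad, forces in N, time in s.
With the tool pointing down it reaches from about 0.35 to 0.775 m from the base axis. Payload 5.5 kg.
Tool frame: the origin (TCP) lies at the very end of the fingers, on their centre line; the grasp point (between the pads) lies 19 mm behind it; z points along the fingers, y is the line along which they close (so a half turn about z gives the same grasp; the last joint's range is limited). The gripper opens to 85 mm and grips with 20 to 120 N. Pads are 22 mm wide; open, the fingers measure 114 mm over their backs; the gripper's body (76 mm by 85 mm) begins 54 mm behind the grasp point. The pads swing forward as they close: fully open they stand 13 mm farther back than shut.
Start: joints at [-1.468, 0.313, 0.046, 1.304, 0, 1.431], TCP at [0.138, -0.558, 0.231] pointing down, gripper open.
Joint ranges: [-2.76, 2.76], [-0.86, 1.69], [-1.03, 1.26], [-2.2, 2.34], [-1.47, 1.5], [-3.14, 3.14]. Speed limits (rad/s): [2.57, 2.57, 3.14, 3.14, 3.14, 3.14].

## Interface

Orientations are given as a unit quaternion [w, x, y, z].
In Python, from workcell import env, read_camera, get_calibration gives the robot as it stands.
- The arm moves only by the tool jog_arm, never from a script. Its argument "motion" is one flat list of numbers, 7 for each row, row after row: the shift along the tool's x, y, z as a fraction of full scale, then the turn, a rotation vector about the tool's x, y, z as a fraction of full scale, then the opening, from 0 (shut) to 1 (fully open). In form: [x, y, z, wx, wy, wz, grip, x, y, z, wx, wy, wz, grip, ...]. A call has 1 to 12 rows; each row is the pose to reach, as a shift and turn from the pose commanded when the call began, along the tool's axes at that moment; what a row does not reach only later rows make up. Full scale, the value 1, is 0.2 m for a shift and 90 degrees for a turn. A row lasts 1/8 s, in which the tool goes at most 62.5 mm and 10.7 degrees, less where a joint would pass 70% of its speed; a pose out of reach is approached as far as the arm can. A call with a number of a shift or a turn outside -1 to 1 is refused whole. A call with a gripper value outside its range is refused whole. The fingers move at their own pace and stop on an object; "newtons" is the grip in N (left out, the last holds). Time passes only in rows, so rows that repeat a pose let the fingers close. It gives the time, the measured TCP pose, the force, the opening and the grip force at its end, in the units of the state.
- env.get_state(): the state, without advancing time (a new reading comes with each control period).
- read_camera(name): name is "scene" or "top" or "wrist"; returns the picture (400x640x3 uint8, red, green, blue); there is no depth.
- get_calibration(name): a dict with "fx", "fy", "cx", "cy" (pixels), "world_from_camera" (4x4, takes a point from camera to world coordinates). Camera axes: x right, y down, z forward; pixel columns grow to the right and rows downward; lengths in m; the calibration is good to about 2 mm. A picture is of the moment at which its call begins: read the wrist's pose just before it. get_calibration takes no time and is no camera call; for the wrist camera it gives the pose at the moment of the call.
- env.hand_in(): hands the job in; it is judged then, once.
The state is a dict: "clock": time; "joint_pos": joint angles; "qvel": joint speeds; "tau": joint torques, N m; "tcp_pos": TCP position; "orientation": TCP orientation; "wrist_force": force on the tool from outside, world axes, zero at the start; "ft_torque": the same for the moment, N m; "finger_gap": finger opening in m; "grip_force": force on a finger pad.
Only numpy, scipy, OpenCV 4.12 (cv2) and the standard library are available. Lean on these libraries where they do the work, as an engineer would, in place of code of your own. Each camera call takes 0.05 s, during which the arm holds its last target. There are 200 camera calls.

## Task

Load the spool loader: with the fingertips behind it, push the red thread spool so that it rolls from the landing up the shallow ramp, over the crest and into the seat against the stop at the top. Push gently and keep behind it all the way up, so that it never runs back down and is not flicked up; do not pinch it, lift it or carry it. Leave the blue spool, the white spool, the binder clip and the eraser where they are, and draw the hand clear at the end.

Things in the scene. Friction and masses are not known exactly. Their poses are not given: they have to be found in the camera images.
- spool_loader: Spool loader, fixed: aluminium channel 263 mm long, 70 mm wide over two blue side rails, orange stop at its upper end. Origin on the worktop under its middle; x points uphill along it, y across, z up. Channel 58 mm wide inside (y -29 to 29); rails 6 mm thick, 7 mm above landing, ramp and crest. Level landing from x -140 to -45 mm, top z 10 mm, with a 6 mm wide lip (top z 14 mm) at x -140.
- ramp_foot (a point): Middle of the ramp's lower edge, where landing and ramp meet (loader x -45, y 0, z 10 mm). Its x points up along the slope, y across, z square to the ramp's surface. The ramp is straight from here to the crest at loader x 80, z 36 mm (11.75 degrees).
- seat (a point): Where the middle of the spool lies when seated and touching the stop (loader x 90.5, y 0, z 49 mm). The seat's floor, z 33 mm, is 3 mm below the crest and runs from x 80 to 106.5 mm, where the black rubber face of the stop rises to z 63 mm; orange plate behind it to x 122.5, z 67 mm, with a wire eyelet to z 88 mm. Seated, the spool has 1 mm play along x.
- red_spool: Red thread spool with cream flanges, a plain cylinder to the touch, 32 mm in diameter and 52 mm long, 40 to 85 g, loose, lying across the landing and rolling very freely on the loader: left alone anywhere on the ramp it runs back down. Origin at the middle of one end face, z along its axis into the spool; x and y turn as it rolls.
- red_spool_center (a point): Middle of the red spool, on its axis, 16 mm above whatever it rests on.
- blue_spool: Blue thread spool standing upright, 32 mm in diameter, 46 mm tall, loose bystander; origin at the middle of its underside.
- white_spool: White thread spool standing upright, 32 mm in diameter, 60 mm tall, loose bystander; origin at the middle of its underside.
- clip: Black binder clip standing with its wire arms up, 24 x 32 x 37 mm, loose bystander; origin at the middle of its underside.
- eraser_block: Blue and white eraser lying flat, 22 x 52 x 13 mm, loose bystander; origin at the middle of its underside.
Not all that is in view belongs to the job. Leave any black or green look-alike of the red_spool alone.

How it is judged:
By the outcome, as a careful person would: the job done as asked, in the order asked, and still so for the second after the job is handed in, with the robot touching nothing.
It also fails if it takes over 45 s, if anything falls off the work surface, if the arm or the gripper's body presses on something with over 40 N, if the wrist force passes 120 N, or if a joint passes its speed limit or range.

## Working session

There is one attempt and no reset: what is moved stays moved. The work goes in short steps, Python scripts to look and compute and a tool call to move; the robot and the scene stay as the last step left them, time stands still between calls to the robot, and variables do not carry over. Pictures are saved under pics/ and viewed, at most 10 in all, crops included, and the job is handed in when it is done.

Besides the shell and the picture viewer there is one more tool, called after ">>>" as name(argument=value, ...) on one line, values as JSON. jog_arm: Moves the arm, as the interface text tells. Shift numbers are shares of 0.2 m and turn numbers shares of 90 degrees, none past 1 either way. Its arguments: {"type":"object","properties":{"motion":{"type":"array","items":{"type":"number"}},"newtons":{"type":"number"}},"required":["motion"]}

```bash
mkdir -p pics; ls; python3 - <<'E'
from workcell import env, read_camera, get_calibration
import cv2
for n in("scene","top"):
    cv2.imwrite(f"pics/{n}0.png",read_camera(n)[...,::-1]); c=get_calibration(n); print(n,c)
print(env.get_state())
E
```

```text
pics
scene {'fx': 368.2605620883833, 'fy': 368.2605620883833, 'cx': 320.99822728563754, 'cy': 201.52228587207202, 'world_from_camera': array([[-0.61559486, -0.30320269,  0.72740023, -0.10461493],
       [-0.78792525,  0.25404978, -0.56092112,  0.50973423],
       [-0.01472307, -0.91843717, -0.39529279,  0.40195136],
       [ 0.        ,  0.        ,  0.        ,  1.        ]])}
top {'fx': 506.8175492874335, 'fy': 506.8175492874335, 'cx': 321.0122386207562, 'cy': 201.493941775661, 'world_from_camera': array([[-0.0034233 , -0.98536559,  0.17041985,  0.32259888],
       [-0.99989868,  0.00572768,  0.01303198,  0.00909027],
       [-0.01381737, -0.17035797, -0.98528536,  1.27291994],
       [ 0.        ,  0.        ,  0.        ,  1.        ]])}
{'clock': 0.1, 'joint_pos': array([-1.46761427e+00,  3.13904291e-01,  4.51284249e-02,  1.30358975e+00,
        1.50485518e-05,  1.43118958e+00]), 'qvel': array([ 0.00010651, -0.00415829,  0.00171148,  0.00083975,  0.000794  ,
       -0.00093863]), 'tau': array([ 4.52131731e-03, -4.81726062e+01,  2.99243474e+01,  1.26649736e-02,
       -2.38806939e-05,  2.22803259e-06]), 'tcp_pos': array([ 0.13818243, -0.55770391,  0.23052464]), 'orientation': array([-7.84376023e-04,  9.92640439e-01,  1.21096424e-01,  2.18124265e-05]), 'wrist_force': array([ 1.06107256, -0.61563544,  0.12225144]), 'ft_torque': array([ 0.01566997,  0.03690516, -0.04063427]), 'grip_force': 0.0, 'finger_gap': 0.08535084976183809}
```

View pics/top0.png

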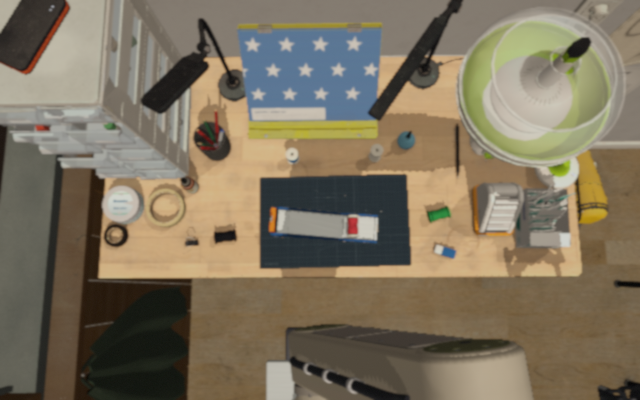

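View pics/scene0.png

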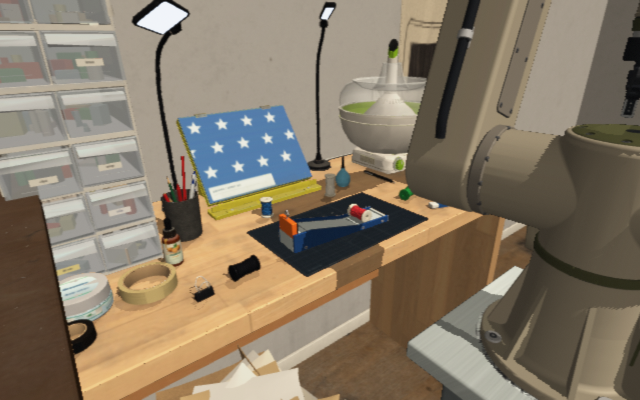

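The top view shows three spools that could be meant: red with cream flanges lying in the loader at (353,226), black at (225,236) and green at (438,213), the last two loose on the bench. Red in the loader's channel fits the description. The orange stop is at (272,220) and the lip is near (378,228), so uphill points left in the image (+y). I'll confirm with an enlarged crop.

```bash
python3 - <<'E'
import cv2
a=cv2.imread("pics/top0.png")[195:255,255:395]
cv2.imwrite("pics/crop.png",cv2.resize(a,None,fx=5.7,fy=5.7,interpolation=cv2.INTER_CUBIC))
E
```

```text
(no output)
```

View pics/crop.png

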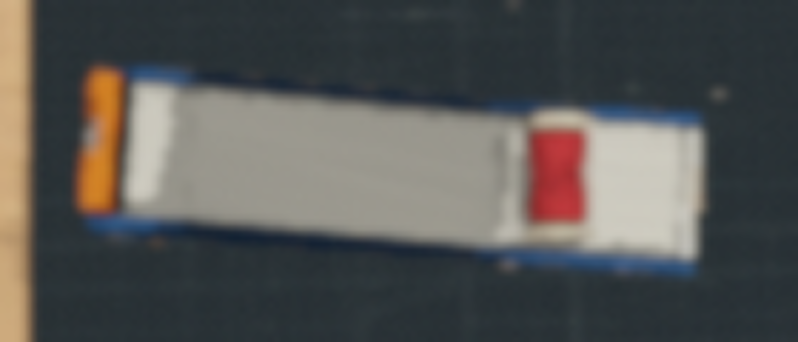

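The crop confirms it: the red spool with cream flanges lies in the channel at crop (557,176), on the landing next to the ramp foot line (505,180). The orange stop is at the left (100,140) and the lip at the right (698,190). Next I'll fit the loader pose.

```bash
cat > h.py <<'E'
import numpy as np
from workcell import env, read_camera, get_calibration
from scipy.optimize import least_squares
def proj(c,P):
    T=np.linalg.inv(c["world_from_camera"]); q=P@T[:3,:3].T+T[:3,3]
    return np.c_[c["fx"]*q[:,0]/q[:,2]+c["cx"],c["fy"]*q[:,1]/q[:,2]+c["cy"]]
def ray(c,uv,z):
    W=c["world_from_camera"]; d=W[:3,:3]@[(uv[0]-c["cx"])/c["fx"],(uv[1]-c["cy"])/c["fy"],1]
    return W[:3,3]+d*(z-W[2,3])/d[2]
E
python3 - <<'E'
from h import *
c=get_calibration("top")
full=lambda p:(np.array(p)+.5)/5.7-.5+[255,195]
L=np.array([[-140,35,17],[-140,-35,17],[122.5,35,67],[122.5,-35,67],[-45,29,10],[-45,-29,10],[80,29,36],[80,-29,36]])/1e3
# uphill=left in image (+y world); loader +y = -x world = image down
uv=np.array([full(p) for p in [(698,275),(705,110),(78,213),(88,67),(497,249),(507,108),(155,204),(178,85)]])
def w(p):
    s,k=np.sin(p[2]),np.cos(p[2]); return L@np.array([[k,-s,0],[s,k,0],[0,0,1]]).T+[p[0],p[1],0]
r=least_squares(lambda p:(proj(c,w(p))-uv).ravel(),[.5,0,1.57],loss="soft_l1")
print(r.x,np.degrees(r.x[2]),(proj(c,w(r.x))-uv).round(1).tolist())
s=ray(c,full((557,176)),.026+.008); print("spool",s)
d=s[:2]-r.x[:2]; t=r.x[2]; print("in loader",d@[np.cos(t),np.sin(t)],d@[-np.sin(t),np.cos(t)])
for n,p in dict(blue=(291,155),white=(376,150),clip=(192,236),eraser=(445,251)).items(): print(n,ray(c,p,.03))
E
```

```text
[0.48227437 0.02612866 1.49625073] 85.7288518151338 [[-0.8, -0.7], [-0.5, 0.3], [0.3, 0.6], [1.1, -2.6], [-3.7, -1.0], [-3.9, 0.9], [5.7, 2.3], [3.6, -0.1]]
spool [ 0.47662783 -0.05127148  0.034     ]
in loader -0.07760570855269483 -0.00013363473295422313
blue [0.65745674 0.10109649 0.03      ]
white [ 0.66896374 -0.11403194  0.03      ]
clip [0.45298078 0.34435427 0.03      ]
eraser [ 0.41326315 -0.27653794  0.03      ]
```

>>> jog_arm(motion=[0.12,-0.1,0,0,0,0,0.15,0.24,-0.2,0,0,0,0,0.15,0.36,-0.3,0,0,0,0,0.15,0.48,-0.4,0,0,0,0,0.15,0.6,-0.5,0,0,0,0,0.15,0.72,-0.6,0,0,0,0,0.15], newtons=20)

```text
clock: 0.85
tcp_pos: [0.2495, -0.4059, 0.2309]
orientation: [-0.0, 0.993, 0.121, -0.0]
wrist_force: [-0.1, -0.2, 0.8]
finger_gap: 0.013
grip_force: 0.0
```

>>> jog_arm(motion=[0.12,-0.1,0,0,0,-0.1,0.15,0.24,-0.2,0,0,0,-0.2,0.15,0.36,-0.3,0,0,0,-0.3,0.15,0.48,-0.4,0,0,0,-0.4,0.15,0.6,-0.5,0,0,0,-0.5,0.15,0.72,-0.6,0,0,0,-0.6,0.15,0.72,-0.6,0,0,0,-0.7,0.15,0.72,-0.6,0,0,0,-0.8,0.15,0.72,-0.6,0,0,0,-0.8,0.15])

```text
clock: 1.98
tcp_pos: [0.36, -0.2556, 0.231]
orientation: [-0.0, 0.732, 0.681, -0.0]
wrist_force: [0.3, 0.4, 0.4]
finger_gap: 0.0125
grip_force: 0.0
```

```bash
cat >> h.py <<'E'
from scipy.spatial.transform import Rotation as Ro
O=np.array([.48227,.02613]); YAW=1.49625; u=np.array([np.cos(YAW),np.sin(YAW)]); v=np.array([-u[1],u[0]])
def to(lx,ly,z):
    s=env.get_state(); q=s["orientation"]; R=Ro.from_quat(q[[1,2,3,0]]); X=R.as_matrix()
    W=np.c_[np.r_[u,0],np.r_[-v,0],[0,0,-1]]
    t=np.r_[O+lx*u+ly*v,z]-s["tcp_pos"]
    d=s["tcp_pos"][:2]-O
    print("t",s["clock"],"at loader mm",(1e3*np.r_[d@u,d@v,s["tcp_pos"][2]]).round(1),"F",s["wrist_force"].round(1),"gap",round(s["finger_gap"],4))
    print("shift",(X.T@t/.2).round(3),"turn",(Ro.from_matrix(X.T@W).as_rotvec()/(np.pi/2)).round(4))
E
python3 -c "
from h import *
to(-.128,0,.1)"
```

```text
t 1.975 at loader mm [-290.1  101.   231. ] F [0.3 0.4 0.4] gap 0.0125
shift [0.809 0.507 0.655] turn [-0.0004 -0.0003  0.0012]
```

>>> jog_arm(motion=[0.2,0.13,0,0,0,0,0.15,0.4,0.25,0,0,0,0,0.15,0.6,0.38,0.1,0,0,0,0.15,0.8,0.505,0.25,0,0,0,0.15,0.81,0.505,0.45,0,0,0,0.15,0.81,0.505,0.6,0,0,0,0.15,0.81,0.505,0.655,0,0,0,0.15,0.81,0.505,0.655,0,0,0,0.15])

```text
clock: 2.98
tcp_pos: [0.472, -0.1017, 0.1]
orientation: [-0.001, 0.732, 0.681, -0.0]
wrist_force: [0.1, 0.2, 0.6]
finger_gap: 0.0123
grip_force: 0.0
```

```bash
python3 -c "
from h import *
import cv2
to(-.128,0,.021)
c=get_calibration('wrist')
im=read_camera('wrist')[...,::-1].copy()
d=lambda x,y,z:np.r_[O+x*u+y*v,z]
P=np.array([d(-.077,0,.026),d(-.045,.029,.01),d(-.045,-.029,.01),d(-.14,.035,.017),d(-.14,-.035,.017),d(.1065,.029,.063),d(.1065,-.029,.063),d(.08,.029,.036),d(.08,-.029,.036)])
for p in proj(c,P): cv2.circle(im,tuple(int(round(x)) for x in p),3,(0,255,0),1)
cv2.imwrite('pics/w1.png',im)
print(c['world_from_camera'].round(3).tolist())"
```

```text
t 2.975 at loader mm [-128.2    0.7  100. ] F [0.1 0.2 0.6] gap 0.0123
shift [0.001 0.004 0.395] turn [-0.0007 -0.0002  0.0009]
[[0.997, -0.07, -0.02, 0.476], [-0.073, -0.964, -0.257, -0.036], [-0.001, 0.258, -0.966, 0.243], [0.0, 0.0, 0.0, 1.0]]
```

View pics/w1.png

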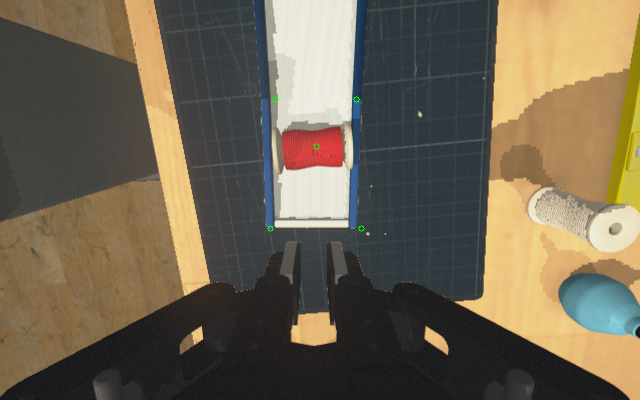

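The wrist view shows the fingers (gap centre about column 314, row 245) in line with the channel and the spool (centre at 313,147). The predicted marks agree to about 2 mm. I'll descend behind the spool.

>>> jog_arm(motion=[0,0,0.1,0,0,0,0.15,0,0,0.2,0,0,0,0.15,0,0,0.28,0,0,0,0.15,0,0,0.34,0,0,0,0.15,0,0,0.38,0,0,0,0.15,0,0,0.4,0,0,0,0.15,0,0,0.4,0,0,0,0.15])

```text
clock: 3.9
tcp_pos: [0.4725, -0.1017, 0.0204]
orientation: [0.0, 0.732, 0.681, -0.0]
wrist_force: [0.6, -0.3, -0.1]
finger_gap: 0.0128
grip_force: 0.0
```

```bash
python3 -c "
from h import *
import cv2
to(-.104,.001,.020)
cv2.imwrite('pics/w2.png',read_camera('wrist')[...,::-1])"
```

```text
t 3.9 at loader mm [-128.2    0.2   20.4] F [ 0.6 -0.3 -0.1] gap 0.0128
shift [ 0.121 -0.003  0.002] turn [0.0001 0.0001 0.0019]
```

View pics/w2.png

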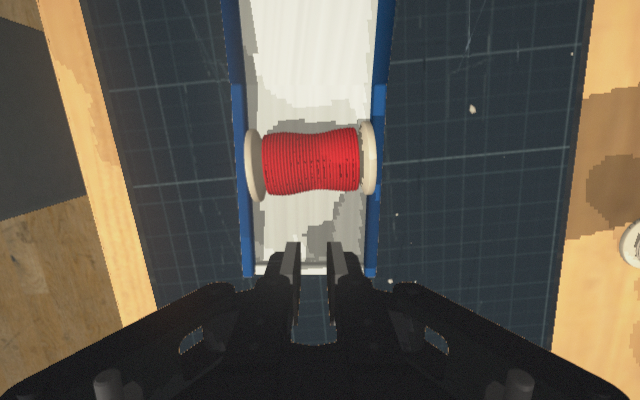

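The fingertips are down behind the spool. Their centre is at column 314 and the channel's at about 311, so I'll shift 1.5 mm left. The spool is skewed about 3° (left flange row 165, right 158). I'll widen the fingertips so the push squares it, then start slowly.

>>> jog_arm(motion=[0.0,-0.008,0,0,0,0,0.3,0.03,-0.008,0,0,0,0,0.3,0.06,-0.008,0,0,0,0,0.3,0.08,-0.008,0,0,0,0,0.3,0.095,-0.008,0,0,0,0,0.3,0.11,-0.008,0,0,0,0,0.3,0.125,-0.008,0,0,0,0,0.3,0.14,-0.008,0,0,0,0,0.3,0.155,-0.008,0,0,0,0,0.3,0.17,-0.008,0,0,0,0,0.3,0.185,-0.008,0,0,0,0,0.3,0.2,-0.008,0,0,0,0,0.3])

```text
clock: 5.45
tcp_pos: [0.4736, -0.0614, 0.0203]
orientation: [0.0, 0.732, 0.681, -0.0]
wrist_force: [0.9, 0.5, -0.4]
finger_gap: 0.0258
grip_force: 0.0
```

```bash
python3 -c "
from h import *
import cv2
to(-.0736,.001,.020)
cv2.imwrite('pics/w3.png',read_camera('wrist')[...,::-1])"
```

```text
t 5.45 at loader mm [-87.9   2.1  20.3] F [ 0.9  0.5 -0.4] gap 0.0258
shift [0.072 0.006 0.001] turn [-0.      0.0001  0.002 ]
```

View pics/w3.png

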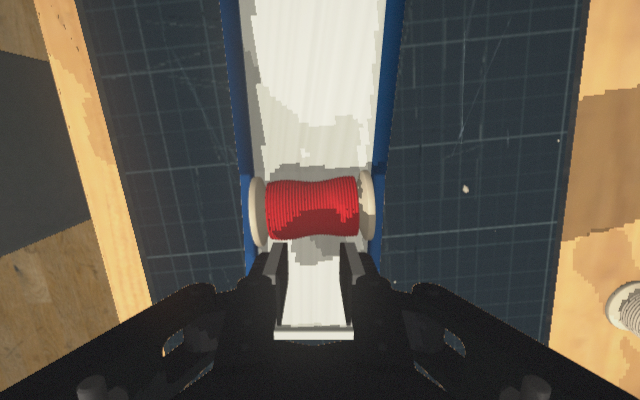

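The tips (row 244) are at the back of the spool (row 240), which has rolled to about 15 mm short of the ramp foot. It is still slightly skewed, and gravity on the ramp should settle it against both tips. I'll continue onto the ramp.

>>> jog_arm(motion=[0.015,0.0,0,0,0,0,0.3,0.03,0,0,0,0,0,0.3,0.045,0,0,0,0,0,0.3,0.06,0,0,0,0,0,0.3,0.075,0,0,0,0,0,0.3,0.09,0,-0.004,0,0,0,0.3,0.105,0,-0.007,0,0,0,0.3,0.12,0,-0.01,0,0,0,0.3,0.135,0,-0.013,0,0,0,0.3,0.15,0,-0.016,0,0,0,0.3,0.165,0,-0.019,0,0,0,0.3,0.18,0,-0.022,0,0,0,0.3])

```text
clock: 7.0
tcp_pos: [0.4762, -0.0255, 0.0247]
orientation: [0.0, 0.732, 0.681, -0.0]
wrist_force: [0.4, -0.4, 0.3]
finger_gap: 0.0256
grip_force: 0.3
```

```bash
python3 -c "
from h import *
import cv2
to(.0497,.002,.0457)
cv2.imwrite('pics/w4.png',read_camera('wrist')[...,::-1])"
```

```text
t 7.0 at loader mm [-51.9   2.2  24.7] F [ 0.4 -0.4  0.3] gap 0.0256
shift [ 0.508  0.003 -0.105] turn [-0.      0.0001  0.002 ]
```

View pics/w4.png

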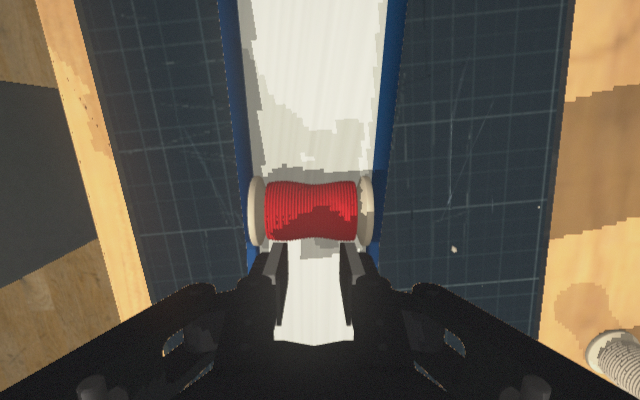

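The spool is now square and resting on both tips (flanges at rows 180–246 on both sides), on the ramp. Continue up.

>>> jog_arm(motion=[0.015,0,-0.003,0,0,0,0.3,0.035,0,-0.007,0,0,0,0.3,0.055,0,-0.0115,0,0,0,0.3,0.075,0,-0.0155,0,0,0,0.3,0.095,0,-0.0195,0,0,0,0.3,0.115,0,-0.024,0,0,0,0.3,0.135,0,-0.028,0,0,0,0.3,0.155,0,-0.032,0,0,0,0.3,0.175,0,-0.0365,0,0,0,0.3,0.195,0,-0.0405,0,0,0,0.3,0.215,0,-0.0445,0,0,0,0.3,0.23,0,-0.048,0,0,0,0.3])

```text
clock: 8.55
tcp_pos: [0.4795, 0.0205, 0.0343]
orientation: [0.0, 0.732, 0.681, -0.0]
wrist_force: [-0.1, -1.0, 0.2]
finger_gap: 0.0256
grip_force: 0.3
```

>>> jog_arm(motion=[0.015,0,-0.003,0,0,0,0.3,0.035,0,-0.007,0,0,0,0.3,0.055,0,-0.0115,0,0,0,0.3,0.075,0,-0.0155,0,0,0,0.3,0.095,0,-0.0195,0,0,0,0.3,0.115,0,-0.024,0,0,0,0.3,0.135,0,-0.028,0,0,0,0.3,0.155,0,-0.032,0,0,0,0.3,0.175,0,-0.0365,0,0,0,0.3,0.195,0,-0.0405,0,0,0,0.3,0.215,0,-0.0445,0,0,0,0.3,0.23,0,-0.048,0,0,0,0.3])

```text
clock: 10.05
tcp_pos: [0.4828, 0.0663, 0.0439]
orientation: [0.0, 0.732, 0.681, -0.0]
wrist_force: [1.1, -0.3, -0.1]
finger_gap: 0.0255
grip_force: 0.3
```

```bash
python3 -c "
from h import *
import cv2
to(.0635,.002,.0457)
cv2.imwrite('pics/w5.png',read_camera('wrist')[...,::-1])"
```

```text
t 10.05 at loader mm [40.1  2.5 43.9] F [ 1.1 -0.3 -0.1] gap 0.0255
shift [ 0.117  0.003 -0.009] turn [0.     0.0001 0.0021]
```

View pics/w5.png

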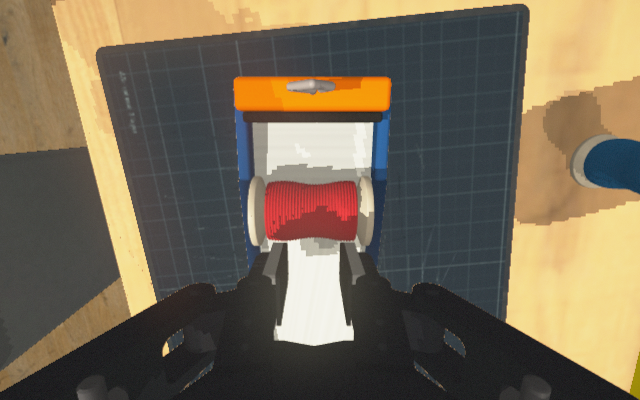

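The spool is square on the upper ramp, about 13 mm short of the crest, with the stop ahead. Now slowly over the crest.

>>> jog_arm(motion=[0.01,0,-0.002,0,0,0,0.3,0.02,0,-0.004,0,0,0,0.3,0.03,0,-0.006,0,0,0,0.3,0.04,0,-0.008,0,0,0,0.3,0.05,0,-0.01,0,0,0,0.3,0.06,0,-0.01,0,0,0,0.3,0.07,0,-0.01,0,0,0,0.3,0.08,0,-0.01,0,0,0,0.3,0.09,0,-0.01,0,0,0,0.3,0.1,0,-0.01,0,0,0,0.3,0.108,0,-0.01,0,0,0,0.3,0.108,0,-0.01,0,0,0,0.3])

```text
clock: 11.6
tcp_pos: [0.4843, 0.0877, 0.0459]
orientation: [0.0, 0.732, 0.682, -0.0]
wrist_force: [0.1, 0.2, 0.6]
finger_gap: 0.0254
grip_force: 0.0
```

```bash
python3 -c "
from h import *
import cv2
to(.0635,.002,.0457)
cv2.imwrite('pics/w6.png',read_camera('wrist')[...,::-1])"
```

```text
t 11.6 at loader mm [61.6  2.6 45.9] F [0.1 0.2 0.6] gap 0.0254
shift [0.01  0.003 0.001] turn [0.     0.0001 0.0021]
```

View pics/w6.png

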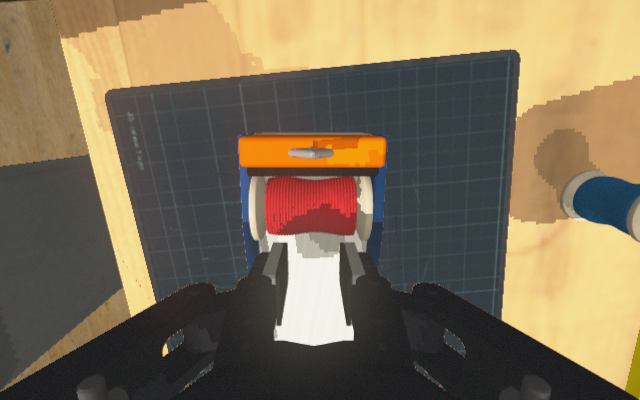

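The spool has dropped into the seat: its back edge is at row 236, ahead of the tips at 244, and its front is at the black rubber (row 176). A light nudge will take up the 1 mm play.

>>> jog_arm(motion=[0.003,0,0,0,0,0,0.3,0.006,0,0,0,0,0,0.3,0.009,0,0,0,0,0,0.3,0.011,0,0,0,0,0,0.3,0.011,0,0,0,0,0,0.3])

```text
clock: 12.28
tcp_pos: [0.4844, 0.0895, 0.0459]
orientation: [0.0, 0.732, 0.681, -0.0]
wrist_force: [0.4, -1.8, -0.8]
finger_gap: 0.0258
grip_force: 1.0
```

>>> jog_arm(motion=[0.002,0,0,0,0,0,0.3,0.004,0,0,0,0,0,0.3,0.004,0,0,0,0,0,0.3])

```text
clock: 12.65
tcp_pos: [0.4845, 0.0897, 0.0459]
orientation: [0.001, 0.732, 0.681, -0.001]
wrist_force: [-0.8, -6.6, 1.7]
finger_gap: 0.0257
grip_force: 2.9
```

Contact against the stop is felt (6.6 N, firm). Back off horizontally first, then up.

>>> jog_arm(motion=[-0.006,0,0,0,0,0,0.3,-0.02,0,0,0,0,0,0.3,-0.05,0,0,0,0,0,0.3,-0.1,0,-0.03,0,0,0,0.3,-0.15,0,-0.15,0,0,0,0.3,-0.2,0,-0.35,0,0,0,0.3,-0.25,0,-0.55,0,0,0,0.3,-0.25,0,-0.7,0,0,0,0.3,-0.25,0,-0.7,0,0,0,0.3])

```text
clock: 13.78
tcp_pos: [0.4828, 0.04, 0.1888]
orientation: [0.002, 0.732, 0.681, 0.002]
wrist_force: [0.4, -0.4, -0.0]
finger_gap: 0.0254
grip_force: 0.0
```

```bash
python3 -c "
from h import *
import cv2
to(0,0,.2)
a=read_camera('wrist')[...,::-1]; b=read_camera('scene')[150:270,220:420,::-1]
cv2.imwrite('pics/w7.png',np.vstack([cv2.resize(a[:300],(560,262)),cv2.resize(b,(560,336))]))"
```

```text
t 13.775 at loader mm [ 13.9   0.5 188.8] F [ 0.4 -0.4 -0. ] gap 0.0254
shift [-0.07   0.003 -0.056] turn [ 0.0037 -0.      0.0016]
```

View pics/w7.png

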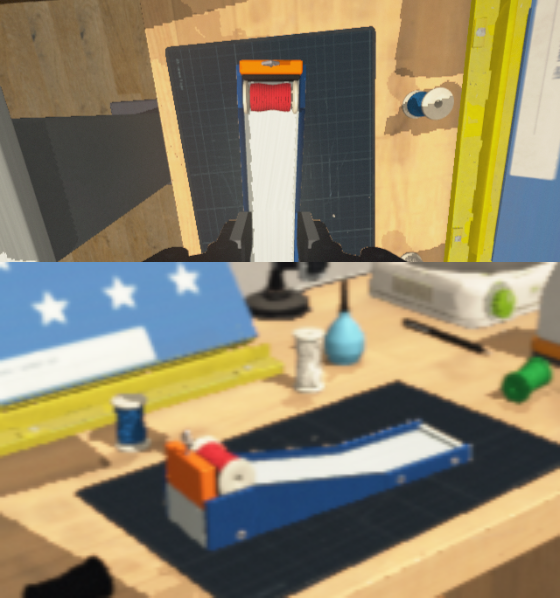

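The red spool sits in the seat against the stop (wrist part 270,97; scene part 222,465). The blue and white spools are still standing where they were, and the hand is clear.

```bash
python3 -c "
from workcell import env
print(env.hand_in())"
```

```text
the job is handed in; nothing more can be done
None
```

The red spool was rolled up the ramp and over the crest, and it is seated against the stop; no bystander was touched, the hand is clear, and the job was handed in at about 14 s.

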